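# Find and seat the rocking cover of the patch kit

### The job

One of the four white covers on the grey patch kit box is not seated. Press lightly on the rims of the covers, one after another, until you find the one that rocks, then press that one straight down at its middle until it is fully home. Do not press hard on the sound covers, do not lift anything, leave everything else as it lies and finish clear of the kit.

Things in the scene. Friction and masses are not known exactly. Their poses are not given: they have to be found in the camera images.
- kit: grey plastic patch kit box fixed to the ledge, 204 x 204 x 40 high, black latch on its -x side. Origin: centre of its underside, on the ledge. On its flat top are four round compartments in a 2 x 2 pattern: a black collar, 74 across, 1 to 11 high, under a white cover: a round tray 66 across with a raised rim (5 wide, 4 high) and a boss at its middle (16 across, 4 high, level with the rim)
- place_1 (a point): point fixed in the kit on the axis of compartment 1 (-47, +47 mm from the kit's centre along its x, y), 58.5 above the ledge; the top of the rim and boss of the cover there starts within 3 above or below it. Does not move with the cover
- place_2 (a point): point fixed in the kit on the axis of compartment 2 (-47, -47 mm from the kit's centre along its x, y), 58.5 above the ledge; the top of the rim and boss of the cover there starts within 3 above or below it. Does not move with the cover
- place_3 (a point): point fixed in the kit on the axis of compartment 3 (+47, +47 mm from the kit's centre along its x, y), 58.5 above the ledge; the top of the rim and boss of the cover there starts within 3 above or below it. Does not move with the cover
- place_4 (a point): point fixed in the kit on the axis of compartment 4 (+47, -47 mm from the kit's centre along its x, y), 58.5 above the ledge; the top of the rim and boss of the cover there starts within 3 above or below it. Does not move with the cover
- seat_travel (a joint): m that the unseated cover (any of the four) has been pushed down: 0 at the start, level, 5 mm above its home, looking like the others; 0.005 home; negative if pulled up. Friction holds it: 14 to 18 N on its boss slides it straight down to a hard stop, where it stays and no longer rocks. It does not tell where that cover is
- rock_x (a joint): tilt of the unseated cover about the kit's x axis, rad, 0 level. Pressed on its rim at any side, it tips about its middle that way by about 0.15 rad (5 mm down at that rim); the rim bottoms at about 2 N. It springs level when let go
- rock_y (a joint): tilt of the unseated cover about the kit's y axis, rad, 0 level. Pressed on its rim at any side, it tips about its middle that way by about 0.15 rad (5 mm down at that rim); the rim bottoms at about 2 N. It springs level when let go
- sound_1 (a joint): sink of one of the three sound covers, m: 0 at rest. It sits on a soft seal: pressed anywhere it stays level, sinks 0.00029 per newton (1.1 mm at 4 N) and springs back; 12 N (3.5 mm) spoils it. The number in its name says nothing of its place
- sound_2 (a joint): sink of one of the three sound covers, m: 0 at rest. It sits on a soft seal: pressed anywhere it stays level, sinks 0.00029 per newton (1.1 mm at 4 N) and springs back; 12 N (3.5 mm) spoils it. The number in its name says nothing of its place
- sound_3 (a joint): sink of one of the three sound covers, m: 0 at rest. It sits on a soft seal: pressed anywhere it stays level, sinks 0.00029 per newton (1.1 mm at 4 N) and springs back; 12 N (3.5 mm) spoils it. The number in its name says nothing of its place
- lever_1: a blue nylon tire lever, lying flat on the ledge on the kit's +y side, 118 long, 15 to 18 wide, up to 10 high. Origin: underside, middle; x along the lever. Leave alone
- lever_2: a blue nylon tire lever, lying flat on the ledge on the kit's +y side, 118 long, 15 to 18 wide, up to 10 high. Origin: underside, middle; x along the lever. Leave alone
- lever_3: a blue nylon tire lever, lying flat on the ledge on the kit's +y side, 118 long, 15 to 18 wide, up to 10 high. Origin: underside, middle; x along the lever. Leave alone
- core_tool: steel valve core tool with a cross handle, 78 x 30 x 12 high, lying on the ledge beyond the kit's +x side. Origin: underside, middle. Leave alone
- rasp: chrome rasp with a black rubber handle, 135 x 20 x 12 high, lying on the ledge along the kit's -y side. Origin: underside, middle; x along it. Leave alone
- dish: white ceramic dish, 84 across, 18 high, with four black valve caps in it, on the ledge beyond the rasp. Origin: underside, middle. Leave alone
- nut: brass valve nut, 14 across, 12 high, standing on the kit's deck in the middle between the four covers. Origin: underside, middle. Leave alone

How it is judged:
By the outcome, as a careful person would: the job done as asked, in the order asked, and still so for the second after the job is handed in, with the robot touching nothing.
It also fails if it takes over 54 s, if anything falls off the work surface, if the arm or the gripper's body presses on something with over 40 N, if the wrist force passes 120 N, or if a joint passes its speed limit or range.

### The arm

A 6-joint arm with a two-finger parallel gripper is mounted at the origin on the work surface. World frame = base frame: x ahead of the robot, y to its left, z up, the work surface at z = 0. Lengths are in mm, angles in rad, forces in N, time in s.
With the tool pointing down it reaches from about 350 to 775 mm from the base axis. Payload 7.3 kg.
Tool frame: the origin (TCP) lies midway between the tips of the shut fingers; the grasp point (between the pads) lies behind it (pinch_z is the z of the grasp point in the tool frame, in mm); z points along the fingers, y is the line along which they close (so a half turn about z gives the same grasp; the last joint's range is limited). The gripper opens to 92 mm and grips with 3 to 60 N. Pads are 19 mm wide; open, the fingers measure 130 mm over their backs; the gripper's body (75 mm by 190 mm) begins 47 mm behind the grasp point.
Start: joints at [-1.399, 0.342, 1.524, -0, 1.275, -0.146], TCP at [164.073, -498.723, 226.741] pointing down, gripper open.
Joint ranges: [-2.53, 2.53], [-0.77, 2.02], [0.04, 2.7], [-1, 4.14], [0.28, 2.66], [-3.11, 3.11]. Speed limits (rad/s): [2.57, 2.57, 3.14, 3.14, 3.14, 3.14].

### API

Orientations are given as a 3x3 rotation matrix whose columns are the frame's x, y, z axes.
In Python, from station import * gives the robot as it stands. The module is installed in compiled form; this text tells all that it offers.
- The arm moves only by the shell command python3 -m inch 'ROWS' [OPENING] [FORCE]. ROWS is a JSON object whose one key "increments" holds a list that holds one entry, the list of rows, each a list of 4 numbers: the shift along the tool's x, y, z in mm, then the turn about the tool's z in degrees. In form: {"increments": [[[x, y, z, turn], ...]]}. A call has 1 to 20 rows; each row shifts and turns the commanded pose from where the row before left it, along the tool's axes as they then stand; what a row does not reach is not made up. A row lasts 1/8 s, in which the tool goes at most 62.5 mm and 10.7 degrees, less where a joint would pass 70% of its speed; a pose out of reach is approached as far as the arm can. A call is refused whole if a number of a shift passes 62.5 or a number of a turn 10.7, either way. A call with a gripper value outside its range is refused whole. OPENING is the opening, from 0 (shut) to 1 (fully open), set as the call begins (- or left out, the last holds). The fingers move at their own pace and stop on an object; FORCE is the grip in N (left out, the last holds). Time passes only in rows, so rows that do not move let the fingers close. It gives the time, the measured TCP pose, the force, the opening and the grip force at its end, in the units of the state.
- get_obs(): the state, without advancing time (a new reading comes with each control period).
- read_camera(name): name is "scene" or "top" or "wrist"; returns a dict with "img" (420x560x3 uint8, blue, green, red), "intrinsics" (3x3 intrinsics, pixels), "eye" and "orientation" of the camera in the world; the wrist camera has in their place "tool_from_camera" (4x4, takes a point from camera to tool coordinates, whose origin is the TCP and whose axes are the flange's). Camera axes: x right, y down, z forward; pixel columns grow to the right and rows downward; lengths in mm; the calibration is good to about 2 mm. A picture is of the moment at which its call begins: read the wrist's pose just before it. There is no depth.
- hand_in(): hands the job in; it is judged then, once.
The state is a dict: "time": time; "q": joint angles; "qd": joint speeds; "joint_torque": joint torques, N m; "eef_pos": TCP position; "eef_rot": TCP orientation; "ft_force": force on the tool from outside, world axes, zero at the start; "wrist_torque": the same for the moment, N m; "finger_gap": finger opening in mm; "grip_force": force on a finger pad.
Only numpy, scipy, OpenCV 4.12 (cv2) and the standard library are available. Lean on these libraries where they do the work, as an engineer would, in place of code of your own. Each camera call takes 0.05 s, during which the arm holds its last target. There are 200 camera calls.

## Working session

There is one attempt and no reset: what is moved stays moved. The work goes in short steps, Python scripts to look and compute and a shell command to move; the robot and the scene stay as the last step left them, time stands still between calls to the robot, and variables do not carry over. Pictures are saved under pics/ and viewed, at most 10 in all, crops included, and the job is handed in when it is done.

```bash
mkdir -p pics
cat > h.py <<'E'
from station import *
import numpy as np, cv2
def ray(c,u,v,z):
    d=np.array(c['orientation'])@np.linalg.solve(np.array(c['intrinsics']),[u,v,1.]); e=np.array(c['eye'])
    return e+d*(z-e[2])/d[2]
E
python3 - <<'E'
from h import *
o=get_obs(); print(o['time'],o['eef_pos'],np.round(o['eef_rot'],3),o['ft_force'],o['finger_gap'])
a=[read_camera(n) for n in('top','scene')]
for n,c in zip(('top','scene'),a): cv2.imwrite(f'pics/{n}.png',c['img']); print(c['eye'],np.round(c['orientation'],3),c['intrinsics'])
E
```

```text
0.0 [ 163.97358715 -498.29948151  226.04029295] [[ 0.95   0.312 -0.   ]
 [ 0.312 -0.95   0.002]
 [ 0.    -0.002 -1.   ]] [-0.15616677 -0.2270844  -0.43350714] 91.62056900540371
[551.16387731  35.9817098  973.43565405] [[-0.007 -0.998  0.063]
 [-1.     0.008  0.023]
 [-0.023 -0.063 -0.998]] [[386.16007412   0.         281.34536386]
 [  0.         386.16007412 211.28944   ]
 [  0.           0.           1.        ]]
[1235.06407776  -90.54343933  588.06913372] [[ 0.202  0.611 -0.766]
 [ 0.979 -0.123  0.159]
 [ 0.003 -0.782 -0.623]] [[435.11595523   0.         280.46076742]
 [  0.         435.11595523 215.66152345]
 [  0.           0.           1.        ]]
```

View pics/top.png

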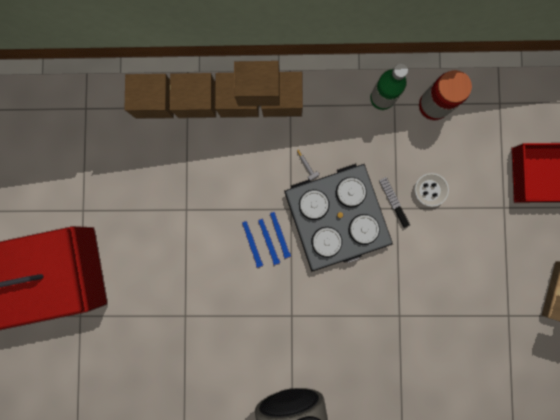

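View pics/scene.png

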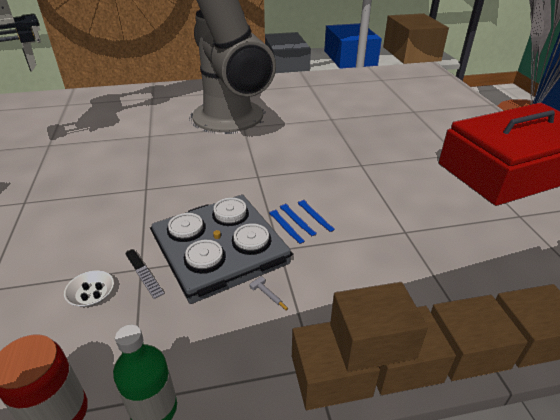

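The top view shows the kit centred near (339,217), with covers at about (314,205), (351,192), (327,242) and (364,229). The nut is at (340,215), the levers are on the left (+y) and the core tool is above (+x). The scene view shows the same four covers at (186,225), (230,210), (251,237) and (204,254).

Run:
```python
from h import *
P={'top':[(327,242),(364,229),(314,205),(351,192)],'scene':[(230,210),(186,225),(251,237),(204,254)]}
res={}
for n in P:
    c=read_camera(n); m=(c['img'].min(2)>125).astype(np.uint8)
    res[n]=[]
    for u,v in P[n]:
        w=np.zeros_like(m); cv2.circle(w,(u,v),21,1,-1)
        cs,_=cv2.findContours(m*w,cv2.RETR_EXTERNAL,cv2.CHAIN_APPROX_NONE); k=cv2.convexHull(max(cs,key=cv2.contourArea))
        e=cv2.fitEllipse(k); res[n].append(e[0]); print(n,np.round(e[0],1),np.round(e[1],1),np.round(ray(c,*e[0],58),1))
    P[n]=(c,res[n])
from numpy.linalg import lstsq
pts=[]
for i in range(4):
    a=ray(P['top'][0],*res['top'][i],58);b=ray(P['scene'][0],*res['scene'][i],58)
    A=[];r=[]
    for c,p in((P['top'][0],a),(P['scene'][0],b)):
        e=np.array(c['eye']);d=(p-e)/np.linalg.norm(p-e);M=np.eye(3)-np.outer(d,d);A.append(M);r.append(M@e)
    x=lstsq(np.vstack(A),np.hstack(r),rcond=None)[0];pts.append(x);print(i+1,np.round(x,1))
pts=np.array(pts);print(pts.mean(0)); d=pts[2]+pts[3]-pts[0]-pts[1];print('yaw',np.degrees(np.arctan2(d[1],d[0])))
e=pts[0]+pts[2]-pts[1]-pts[3];print(np.degrees(np.arctan2(-e[0],e[1])),np.linalg.norm(d)/2,np.linalg.norm(e)/2)
```

```text
top [326.9 241.5] [26.9 27.2] [536.4 -50.1  58. ]
top [364.5 228.7] [26.8 27.3] [ 566.  -138.8   58. ]
top [313.8 203.9] [26.5 26.8] [625.6 -20.3  58. ]
top [351.4 191.2] [26.5 26.9] [ 655.1 -109.6   58. ]
scene [228.4 205. ] [32.3 34.8] [528.7 -50.7  58. ]
scene [184.1 220.6] [32.6 35.6] [ 561.4 -139.8   58. ]
scene [250.6 235.8] [25.8 35. ] [630.9 -21.   58. ]
scene [203.3 253. ] [28.1 37.2] [ 660.  -109.6   58. ]
1 [536.4 -50.4  63.6]
2 [ 565.8 -138.8   61.4]
3 [626.  -20.5  53.7]
4 [ 655.6 -110.    54. ]
[595.95422144 -79.91805201  58.16412818]
yaw 18.127155092139866
18.34075266800429 94.71665039889272 93.75975987309688
```

```bash
python3 -m inch '{"increments": [[[20,-10,0,0],[30,-14,0,0],[40,-19,0,0],[40,-19,0,0],[40,-19,0,0],[40,-19,0,0],[40,-19,0,0],[40,-19,5,0],[40,-19,10,0],[40,-19,15,0],[40,-19,20,0],[30,-14,25,0],[20,-7,25,0],[0,0,20,0],[0,0,15,0],[0,0,0,0],[0,0,0,0]]]}' 0 20
cat > k.py <<'E'
from h import *
o=get_obs(); R=np.array(o['eef_rot']); p=np.array(o['eef_pos']); t=np.radians(18.2)
K=np.array([[np.cos(t),-np.sin(t),0],[np.sin(t),np.cos(t),0],[0,0,1]])
k=K.T@(p-[596,-80,0]); print('t',o['time'],'kit',np.round(k,1),'F',np.round(o['ft_force'],2),'yaw',np.degrees(np.arctan2(R[1,0],R[0,0])),np.round(R[:,2],3))
E
python3 - <<'E'
import k
from h import *
cv2.imwrite('pics/w1.png',read_camera('wrist')['img'])
E
```

```text
time: 2.33
eef_pos: [533.8, -150.0, 92.5]
eef_rot: [[0.95, 0.312, 0.001], [0.312, -0.95, -0.001], [0.001, 0.001, -1.0]]
ft_force: [0.7, -1.1, -0.6]
finger_gap: 0.5
grip_force: 0.0
t 2.325 kit [-80.9 -47.1  92.5] F [ 0.7  -1.06 -0.62] yaw 18.18810982999104 [ 0.001 -0.001 -1.   ]
```

View pics/w1.png

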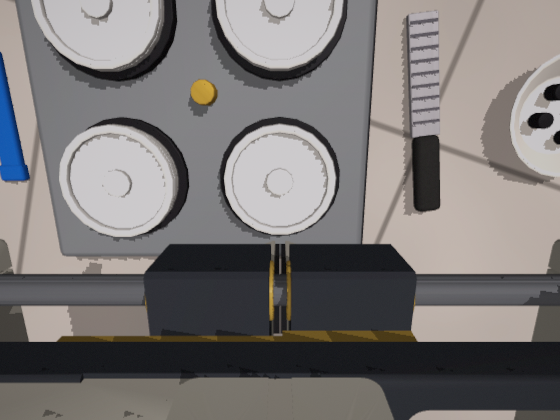

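The wrist view shows cover 2's boss at (280,181), cover 1's at (117,184) and the nut at (204,92). The shut fingers sit just below cover 2's -x rim.

```bash
python3 - <<'E'
from k import *
c=read_camera('wrist'); T=np.array(c['tool_from_camera']); 
W=np.eye(4);W[:3,:3]=R;W[:3,3]=p;W=W@T
for u,v,z in((280,181,58),(117,184,58),(278,3,58),(96,6,58),(204,92,52)):
    x=ray(dict(eye=W[:3,3],orientation=W[:3,:3],intrinsics=c['intrinsics']),u,v,z); print(np.round(K.T@(x-[596,-80,0]),1))
E
python3 -m inch '{"increments": [[[0,0,10,0],[0,0,8,0],[0,0,6,0],[0,0,2,0],[0,0,1,0],[0,0,0,0],[0,0,0,0]]]}'; python3 k.py
```

```text
t 2.375 kit [-80.8 -47.3  92.7] F [0.05 0.15 0.28] yaw 18.185584233568825 [ 0.002 -0.001 -1.   ]
[-46.1 -47.9  58. ]
[-47.9  46.7  58. ]
[ 45.6 -46.8  58. ]
[44.2 46.  58. ]
[ 3.1 -5.4 52. ]
time: 3.3
eef_pos: [533.7, -149.9, 65.0]
eef_rot: [[0.95, 0.312, 0.0], [0.312, -0.95, -0.0], [0.0, 0.0, -1.0]]
ft_force: [0.0, -0.0, 0.3]
finger_gap: 0.2
grip_force: 0.0
t 3.3 kit [-81.  -46.9  65. ] F [ 0.02 -0.    0.26] yaw 18.207305230307945 [ 0. -0. -1.]
```

```bash
python3 -m inch '{"increments": [[[3,0,2,0],[0,0,1,0],[0,0,0.5,0],[0,0,0,0]]]}'|grep -E "pos|force:"; for i in 1; do python3 -m inch '{"increments": [[[0,0,0.5,0],[0,0,0.5,0],[0,0,0,0]]]}'|grep -E "pos|ft"; done
```

```text
eef_pos: [536.3, -148.9, 61.1]
ft_force: [-0.5, -0.9, 0.1]
grip_force: 0.0
eef_pos: [536.4, -148.9, 60.2]
ft_force: [0.3, 1.1, 0.8]
```

```bash
python3 -m inch '{"increments": [[[0,0,0.5,0],[0,0,0.5,0],[0,0,0,0]]]}'|grep -E "pos|ft"; python3 -m inch '{"increments": [[[0,0,0.5,0],[0,0,0,0]]]}'|grep -E "pos|ft"
```

```text
eef_pos: [536.4, -148.9, 59.2]
ft_force: [0.5, 0.6, -0.2]
eef_pos: [536.4, -148.9, 58.7]
ft_force: [-0.7, -0.2, 0.5]
```

```bash
python3 -m inch '{"increments": [[[0,0,0.5,0],[0,0,0,0]]]}'|grep -E "pos|ft"; python3 -m inch '{"increments": [[[0,0,0.5,0],[0,0,0,0]]]}'|grep -E "pos|ft"; python3 -m inch '{"increments": [[[0,0,0.5,0],[0,0,0,0]]]}'|grep -E "pos|ft"
```

```text
eef_pos: [536.4, -148.9, 58.2]
ft_force: [-0.3, -0.6, -0.1]
eef_pos: [536.3, -148.9, 57.7]
ft_force: [-0.3, 0.5, -0.2]
eef_pos: [536.4, -148.9, 57.2]
ft_force: [-0.1, -1.0, -0.3]
```

```bash
for i in 1; do python3 -m inch '{"increments": [[[0,0,0.5,0],[0,0,0,0]]]}'|grep -E "pos|ft"; python3 -m inch '{"increments": [[[0,0,0.5,0],[0,0,0,0]]]}'|grep -E "pos|ft"; python3 -m inch '{"increments": [[[0,0,0.5,0],[0,0,0,0]]]}'|grep -E "pos|ft"; done
```

```text
eef_pos: [536.4, -148.8, 56.7]
ft_force: [-0.2, -0.6, 0.1]
eef_pos: [536.4, -148.9, 56.2]
ft_force: [-0.6, 0.4, 1.1]
eef_pos: [536.4, -148.9, 55.9]
ft_force: [-0.9, 0.2, 2.3]
```

```bash
python3 -m inch '{"increments": [[[0,0,0.4,0],[0,0,0,0]]]}'|grep -E "pos|ft"; python3 -m inch '{"increments": [[[0,0,0,0],[0,0,0,0]]]}'|grep -E "pos|ft"
```

```text
eef_pos: [536.5, -148.9, 55.5]
ft_force: [-0.9, -0.9, 3.0]
eef_pos: [536.4, -148.9, 55.4]
ft_force: [-1.5, 0.7, 3.1]
```

Cover 2 gives a steady stiffness of about 3 N/mm, with no give before that, so it is sound. Next is cover 1.

```bash
python3 -m inch '{"increments": [[[0,0,-6,0],[0,0,-10,0],[0,-22,0,0],[0,-30,0,0],[0,-28,0,0],[0,-14,4,0],[0,0,6,0],[0,0,1,0],[0,0,0,0],[0,0,0,0]]]}'|grep -E "pos|ft"; python3 k.py;  python3 -m inch '{"increments": [[[0,0,0.5,0],[0,0,0.5,0],[0,0,0,0]]]}'|grep -E "pos|ft"; python3 -m inch '{"increments": [[[0,0,0.5,0],[0,0,0,0]]]}'|grep -E "pos|ft"
```

```text
eef_pos: [507.2, -60.2, 60.3]
ft_force: [-0.2, 0.4, 0.0]
t 8.05 kit [-78.1  46.6  60.3] F [-0.17  0.41  0.  ] yaw 18.16104601688372 [ 0. -0. -1.]
eef_pos: [507.0, -59.6, 59.3]
ft_force: [-0.3, -0.5, 0.1]
eef_pos: [507.0, -59.6, 58.8]
ft_force: [-0.6, 0.6, 0.1]
```

```bash
for i in 1; do python3 -m inch '{"increments": [[[0,0,0.5,0],[0,0,0,0]]]}'|grep -E "pos|ft"; python3 -m inch '{"increments": [[[0,0,0.5,0],[0,0,0,0]]]}'|grep -E "pos|ft"; python3 -m inch '{"increments": [[[0,0,0.5,0],[0,0,0,0]]]}'|grep -E "pos|ft";  done
```

```text
eef_pos: [507.0, -59.6, 58.3]
ft_force: [-1.1, 0.5, 0.8]
eef_pos: [507.0, -59.6, 57.8]
ft_force: [-0.6, -0.6, 0.8]
eef_pos: [507.0, -59.6, 57.3]
ft_force: [-1.9, 0.2, 1.5]
```

```bash
for i in 1; do python3 -m inch '{"increments": [[[0,0,0.5,0],[0,0,0,0]]]}'|grep -E "pos|ft"; python3 -m inch '{"increments": [[[0,0,0.4,0],[0,0,0,0]]]}'|grep -E "pos|ft";  done
```

```text
eef_pos: [507.0, -59.6, 56.8]
ft_force: [-0.6, -0.2, 1.0]
eef_pos: [507.0, -59.6, 56.4]
ft_force: [-1.3, -0.6, 1.5]
```

```bash
for i in 1; do python3 -m inch '{"increments": [[[0,0,0.5,0],[0,0,0,0]]]}'|grep -E "pos|ft"; python3 -m inch '{"increments": [[[0,0,0.5,0],[0,0,0,0]]]}'|grep -E "pos|ft";  done
python3 - <<'E'
from h import *
cv2.imwrite('pics/w2.png',read_camera('wrist')['img'])
E
```

```text
eef_pos: [507.0, -59.6, 55.9]
ft_force: [-0.4, -0.5, 2.0]
eef_pos: [507.0, -59.6, 55.4]
ft_force: [-1.6, -0.6, 1.2]
```

View pics/w2.png

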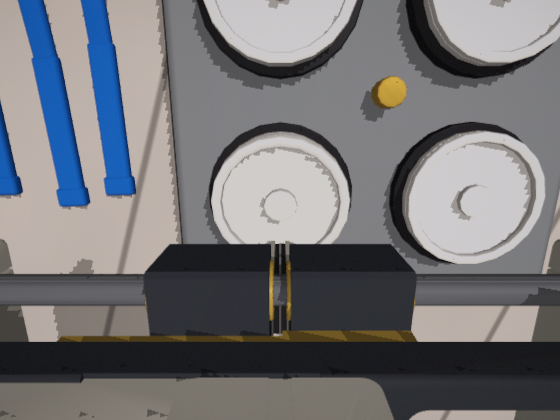

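The wrist view shows cover 1, boss at (281,205), with its near rim under the fingertips. It has given about 3 mm at 1.5 N. I'll go a little further to be sure.

```bash
for i in 1; do python3 -m inch '{"increments": [[[0,0,0.5,0],[0,0,0.5,0],[0,0,0,0]]]}'|grep -E "pos|ft"; python3 -m inch '{"increments": [[[0,0,0.5,0],[0,0,0,0],[0,0,0,0]]]}'|grep -E "pos|ft";  done
```

```text
eef_pos: [507.0, -59.6, 54.5]
ft_force: [-3.2, -1.3, 4.5]
eef_pos: [507.0, -59.6, 54.2]
ft_force: [-2.8, -0.6, 6.1]
```

Cover 1 tips freely for about 4 mm, then bottoms, so it is the unseated one. I'll lift, centre on its boss and press down.

```bash
python3 -m inch '{"increments": [[[0,0,-5,0],[0,0,-6,0],[10,0,0,0],[14,0,0,0],[7,0,0,0],[0,0,3,0],[0,0,0,0],[0,0,0,0]]]}'|grep -E "pos|ft"
python3 - <<'E'
from k import *
c=read_camera('wrist'); cv2.imwrite('pics/w3.png',c['img'])
E
python3 -m inch '{"increments": [[[0,0,1,0],[0,0,1,0],[0,0,0.5,0],[0,0,0.5,0],[0,0,0.5,0],[0,0,0,0]]]}'|grep -E "pos|ft"
```

```text
eef_pos: [536.1, -50.0, 61.7]
ft_force: [0.4, -0.3, 0.3]
t 12.225 kit [-47.5  47.2  61.7] F [ 0.36 -0.26  0.31] yaw 18.197983715494534 [-0.001  0.    -1.   ]
eef_pos: [536.7, -50.0, 59.5]
ft_force: [-2.6, -0.5, 9.9]
```

View pics/w3.png

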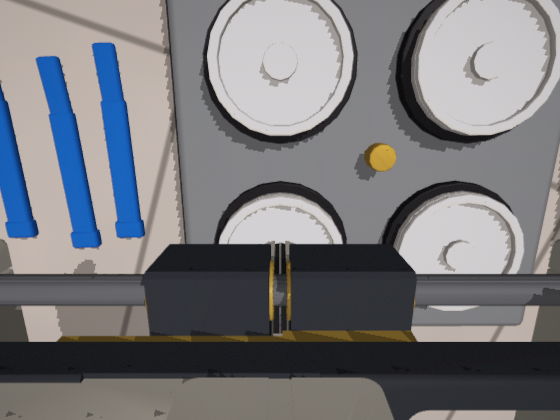

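The fingers are centred over cover 1 (column 280) and contact is about 9.9 N at z 59.5. I'll keep pressing.

```bash
for i in 1; do python3 -m inch '{"increments": [[[0,0,0.5,0],[0,0,0.5,0],[0,0,0,0]]]}'|grep -E "pos|ft"; python3 -m inch '{"increments": [[[0,0,0.5,0],[0,0,0.5,0],[0,0,0,0]]]}'|grep -E "pos|ft";  python3 -m inch '{"increments": [[[0,0,0.5,0],[0,0,0.5,0],[0,0,0,0]]]}'|grep -E "pos|ft"; done
```

```text
eef_pos: [536.7, -50.0, 58.9]
ft_force: [-4.8, 0.6, 13.2]
eef_pos: [536.7, -50.1, 58.0]
ft_force: [-4.7, 1.2, 13.6]
eef_pos: [536.7, -50.1, 57.0]
ft_force: [-4.4, -0.2, 14.0]
```

```bash
for i in 1; do python3 -m inch '{"increments": [[[0,0,0.5,0],[0,0,0.5,0],[0,0,0,0]]]}'|grep -E "pos|ft"; python3 -m inch '{"increments": [[[0,0,0.5,0],[0,0,0.5,0],[0,0,0,0]]]}'|grep -E "pos|ft";  python3 -m inch '{"increments": [[[0,0,0.5,0],[0,0,0.5,0],[0,0,0,0]]]}'|grep -E "pos|ft"; done
```

```text
eef_pos: [536.8, -50.1, 56.0]
ft_force: [-3.4, 0.5, 13.1]
eef_pos: [536.7, -50.0, 55.0]
ft_force: [-4.1, 0.6, 14.2]
eef_pos: [536.6, -50.0, 54.5]
ft_force: [-6.6, 1.3, 18.5]
```

```bash
for i in 1; do python3 -m inch '{"increments": [[[0,0,0.5,0],[0,0,0.5,0],[0,0,0,0]]]}'|grep -E "pos|ft"; python3 -m inch '{"increments": [[[0,0,0.3,0],[0,0,0,0],[0,0,0,0]]]}'|grep -E "pos|ft"; done
```

```text
eef_pos: [536.7, -50.0, 54.3]
ft_force: [-8.0, 1.3, 25.5]
eef_pos: [536.7, -50.0, 54.3]
ft_force: [-9.2, 1.7, 28.8]
```

It hit the hard stop after about 5 mm of travel, at 28.8 N. I'll lift clear and check.

```bash
python3 -m inch '{"increments": [[[0,0,-2,0],[0,0,-5,0],[0,0,-12,0],[0,0,-25,0],[0,0,-30,0],[-10,0,-30,0],[-25,0,-20,0],[-30,0,-10,0],[-30,0,0,0],[-15,0,0,0],[0,0,0,0],[0,0,0,0],[0,0,0,0]]]}'|grep -E "time|pos|ft"
python3 - <<'E'
from k import *
c=read_camera('scene'); cv2.imwrite('pics/s2.png',cv2.resize(c['img'][150:310,100:350],None,fx=3,fy=3))
E
```

```text
time: 17.65
eef_pos: [432.7, -84.1, 184.9]
ft_force: [0.2, 0.2, 0.4]
t 17.65 kit [-156.5   47.1  184.9] F [0.16 0.22 0.35] yaw 18.235889323762315 [ 0.  0. -1.]
```

View pics/s2.png

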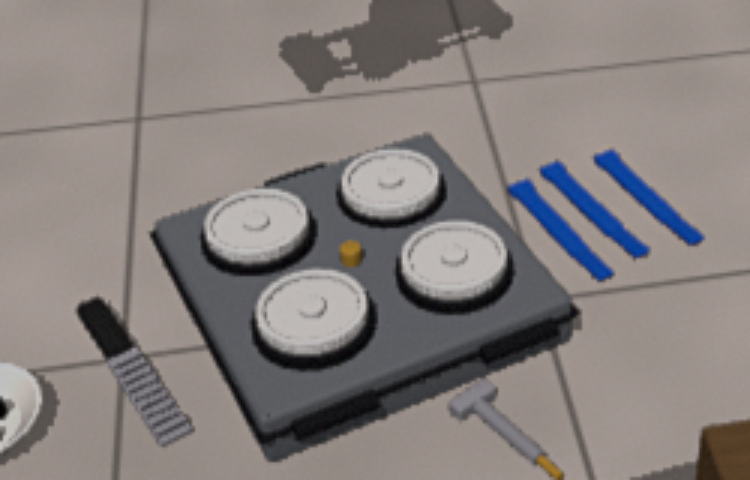

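The scene crop shows all four covers level, with cover 1 at (390,185), the nut at (350,253) and everything else undisturbed. The arm is clear.

```bash
python3 -c "from station import *; print(hand_in())"
```

```text
the job is handed in; nothing more can be done
None
```

Cover 1 (kit -x, +y) was the one that rocked; I pressed it straight down about 5 mm to its hard stop, after a light 3 N rim press showed cover 2 was sound; covers 3 and 4 were not pressed, nothing else was touched, and I handed the job in at about 18 s with the arm clear of the kit.

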